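# Find the snug dispenser gate with a feeler blade

## Robot

A 6-joint arm with a two-finger parallel gripper is mounted at the origin on the work surface. World frame = base frame: x ahead of the robot, y to its left, z up, the work surface at z = 0. Lengths are in mm, angles in rad, forces in N, time in s.
With the tool pointing down it reaches from about 350 to 775 mm from the base axis. Payload 7.3 kg.
Tool frame: the origin (TCP) lies at the very end of the fingers, on their centre line; the grasp point (between the pads) lies 19 mm behind it (bot.grasp_offset is the distance from the TCP to the grasp point, in mm); z points along the fingers, y is the direction in which the jaws open and shut (so a half turn about z gives the same grasp; the last joint's range is limited). The gripper opens to 92 mm and grips with 3 to 60 N. Pads are 19 mm wide; open, the fingers measure 130 mm over their backs; the gripper's body (75 mm by 190 mm) begins 47 mm behind the grasp point.
Start: joints at [1.052, 0.342, 1.524, -0, 1.275, -0.146], TCP at [191.205, 488.964, 226.741] pointing down, gripper open.
Joint ranges: [-2.53, 2.53], [-0.77, 2.02], [0.04, 2.7], [-1, 4.14], [0.28, 2.66], [-3.11, 3.11]. Speed limits (rad/s): [2.57, 2.57, 3.14, 3.14, 3.14, 3.14].

## Interface

Orientations are given as [roll, pitch, yaw] about the fixed x, y, z axes, in that order (R = Rz(yaw) Ry(pitch) Rx(roll)).
In Python, from plant import bot gives the robot as it stands.
- The arm moves only by the tool servo_tool, never from a script. Its arguments are lists of equal length, an entry for each row: "angular": the turn, a rotation vector about the world's x, y, z in degrees, a list of three; "slide": the shift along the world's x, y, z in mm, a list of three; "grip": the opening, from -1 (shut) to 1 (fully open), so that 0 is half open. In form: {"angular": [[ax, ay, az], ...], "slide": [[dx, dy, dz], ...], "grip": [grip, ...]}. A call has 1 to 10 rows; each row is the pose to reach, as a shift and turn from the pose commanded when the call began; what a row does not reach only later rows make up. A row lasts 1/12 s, in which the tool goes at most 41.7 mm and 7.16 degrees, less where a joint would pass 70% of its speed; a pose out of reach is approached as far as the arm can. A call with a gripper value outside its range is refused whole. The fingers move at their own pace and stop on an object; the grip force is fixed at half the most. Time passes only in rows, so rows that repeat a pose let the fingers close. It gives the time, the measured TCP pose, the force and the opening at its end, in the units of the state.
- bot.get_obs(): the state, without advancing time (a new reading comes with each control period).
- bot.capture(name): name is "scene" or "top"; returns a dict with "img" (384x512x3 uint8, blue, green, red), "range_z" (384x512 float32, mm along the optical axis (not along the pixel's ray), 0 where there is no reading), "fov_y" (degrees; the focal length in pixels is half the picture's height over the tangent of half this angle, whatever the lens; pixels are square), "cx", "cy" (the principal point, pixels), "R" (3x3) and "t" (3): a world point X has camera coordinates R X + t. Camera axes: x right, y down, z forward; pixel columns grow to the right and rows downward; lengths in mm; the calibration is good to about 2 mm. A picture is of the moment at which its call begins.
- bot.close_job(): hands the job in, once; it reports no verdict.
The state is a dict: "time": time; "joint_positions": joint angles; "dq": joint speeds; "tau": joint torques, N m; "tool_pos": TCP position; "tcp_rot": TCP orientation; "contact_force": force on the tool from outside, world axes, zero at the start; "moment": the same for the moment, N m; "grip_width": finger opening in mm.
Only numpy, scipy, OpenCV 4.12 (cv2) and the standard library are available. Lean on these libraries where they do the work, as an engineer would, in place of code of your own. Each camera call takes 0.05 s, during which the arm holds its last target.

## Task

Pick up the green-handled feeler blade and try it in the three look-alike gates of the tablet dispenser: one is blocked, one is slack and one takes the blade with a steady drag. Leave the blade lying pushed fully home in the gate that drags and let go of it. Push gently, so that no gate is ever forced back on its spring mount, and leave everything else on the bench where it stands.

Things in the scene. Friction and masses are not known exactly. Their poses are not given: they have to be found in the camera images.
- blade_grip (a point): the feeler blade with the GREEN handle, lying on the bench: steel strip 24 mm wide, 4 mm thick, its nose bevelled to 1.5 mm over the last 15 mm, with an upright block handle 22 mm across (y) x 26 mm along (x), whose top is 50 mm above the strip's underside. Weighs about 0.12 kg. Point: centre of the handle, 27 mm above the strip's underside. x: towards the tip, which is 95 mm ahead of this point; the strip ends 20 mm behind it; z up
- blade_tip (a point): tip of the green-handled blade, middle of its lower edge; axes as for the grip
- dispenser: tablet dispenser's aluminium base plate, fixed: 220 (x) x 300 (y) x 12 mm, running flat 70 mm out before the gates and on through them. Three blue and white gates, alike and unmarked, 56 mm wide, 70 deep, tops 62 mm (yellow knobs 72 mm) over the bench; three amber canisters behind (65 mm high). Origin: on the bench under the gates' front faces, below the middle lane; x into the gates, y left
- lane_left (a point): Left (+y) lane: point in the plane of its gate's front face, mid-mouth, on the plate's top (12 mm over the bench). x: straight into the gate, y: left, z: up. Lanes are 90 mm apart. Each mouth is 30 mm wide, 10 mm high; guide cheeks 14 mm tall before it flare to 50 mm wide, 26 mm out.
- lane_mid (a point): Middle lane: point in the plane of its gate's front face, mid-mouth, on the plate's top (12 mm over the bench). x: straight into the gate, y: left, z: up. In every gate a steel leaf hangs over the plate from 14 to 44 mm behind the front face and a solid end stop stands at 50 mm. BLOCKED gate: leaf fixed down, the tip stops dead at 14 mm and the push soon passes 12 N.
- lane_right (a point): Right (-y) lane: point in the plane of its gate's front face, mid-mouth, on the plate's top (12 mm over the bench). x: straight into the gate, y: left, z: up. SNUG gate: sprung leaf, lifted 2 mm by the blade, bearing down with 5 N; from 14 mm on pushing takes a steady 5 to 12 N (least if carried clear of the plate) up to the end stop. SLACK gate: to the end stop with only the friction (0.6) of the blade's weight and your own down-force.
- mod_a (a joint): how far the gate module a has been shoved back (away from the robot) on its spring mount, m; 0 as found. It starts to give when the blade pushes on it with about 18 N (300 N/m beyond that) and springs back when let go. Keep it under 5 mm. The letter does not tell in which lane the module stands
- mod_b (a joint): how far the gate module b has been shoved back (away from the robot) on its spring mount, m; 0 as found. It starts to give when the blade pushes on it with about 18 N (300 N/m beyond that) and springs back when let go. Keep it under 5 mm. The letter does not tell in which lane the module stands
- mod_c (a joint): how far the gate module c has been shoved back (away from the robot) on its spring mount, m; 0 as found. It starts to give when the blade pushes on it with about 18 N (300 N/m beyond that) and springs back when let go. Keep it under 5 mm. The letter does not tell in which lane the module stands
- spare_grip (a point): the other feeler blade, too thick for this job: same shape, RED handle. Point: centre of its handle. Leave it alone
- pill_bottle_c (a point): white pill bottle, 52 mm across, 85 mm tall. Point: half-way up its axis. Leave it alone
- jar_c (a point): amber glass jar with black cap, 60 mm across, 70 mm tall. Point: half-way up its axis. Leave it alone
- cup_c (a point): small steel cup, 60 mm across, 50 mm tall. Point: half-way up its axis. Leave it alone
- bin_c (a point): open yellow bin 130 x 90 x 50 mm. Point: its centre, half-way up. Leave it alone
- driver_grip (a point): screwdriver lying on the bench. Point: its handle. Leave it alone
There are look-alikes about, which are no part of the job. What is shaped like the part that bears blade_grip but yellow is not meant.

How it is judged:
By the outcome, as a careful person would: the job done as asked, in the order asked, and still so for the second after the job is handed in, with the robot touching nothing.
It also fails if it takes over 72 s, if anything falls off the work surface, if the arm or the gripper's body presses on something with over 40 N, if the wrist force passes 120 N, or if a joint passes its speed limit or range.

## Working session

There is one attempt and no reset: what is moved stays moved. The work goes in short steps, Python scripts to look and compute and a tool call to move; the robot and the scene stay as the last step left them, time stands still between calls to the robot, and variables do not carry over. Pictures are saved under pics/ and viewed, and the job is handed in when it is done.

Besides the shell and the picture viewer there is one more tool, called after "Call:" by a JSON object that holds its "name" and its "arguments". servo_tool: Moves the arm, as the interface text tells. Its arguments: {"type":"object","properties":{"angular":{"type":"array","items":{"type":"array","items":{"type":"number"}}},"slide":{"type":"array","items":{"type":"array","items":{"type":"number"}}},"grip":{"type":"array","items":{"type":"number"}}},"required":["angular","slide","grip"]}

```bash
mkdir -p pics; cat > h.py <<'E'
import numpy as np, cv2
from plant import bot
def cap(n,f=None):
    c=bot.capture(n)
    if f: cv2.imwrite('pics/'+f,c['img'])
    return c
def cloud(c):
    H,W=c['range_z'].shape; f=H/2/np.tan(np.radians(c['fov_y'])/2)
    v,u=np.mgrid[:H,:W]; z=c['range_z']
    P=np.stack([(u-c['cx'])/f*z,(v-c['cy'])/f*z,z],-1)
    X=(P-np.array(c['t']))@np.array(c['R']); X[z==0]=np.nan
    return X
E
python3 - <<'E'
from h import *
for n in('scene','top'):
    c=cap(n,n+'0.png'); np.savez(n+'0.npz',img=c['img'],X=cloud(c)); print(n,c['fov_y'],c['R'],c['t'])
o=bot.get_obs(); print(o)
E
```

```text
scene 57.75265448481137 [[-0.42840632  0.90354495 -0.00863471]
 [ 0.77438129  0.36220696 -0.51878679]
 [-0.46561963 -0.22893809 -0.85486005]] [ 234.70388751 -391.83143329 1357.13264847]
top 43.72787018402752 [[ 0.00266759 -0.99999527 -0.00152994]
 [-0.99320228 -0.00247142 -0.11637489]
 [ 0.11637056  0.00182998 -0.99320418]] [ -10.41172192  550.58271724 1419.80458572]
{'time': 0.1, 'joint_positions': array([ 1.05201647e+00,  3.42626675e-01,  1.52487596e+00,  1.31600683e-05,
        1.27537861e+00, -1.45974928e-01]), 'dq': array([ 0.00035236, -0.00277686, -0.00187046, -0.00133577,  0.00089736,
        0.00039007]), 'tau': array([ 2.70729142e-03, -4.32005453e+01, -2.44695604e+01,  7.18654110e-02,
        5.25799161e-02, -4.54831240e-05]), 'tool_pos': array([191.01569843, 488.65784012, 226.14403118]), 'tcp_rot': array([-3.14031960e+00, -1.99886167e-04,  2.76878376e+00]), 'contact_force': array([ 0.70791367,  0.30750892, -0.66354701]), 'moment': array([-0.00488107,  0.00174099,  0.06859206]), 'grip_width': 91.8577750603139}
```

View pics/scene0.png

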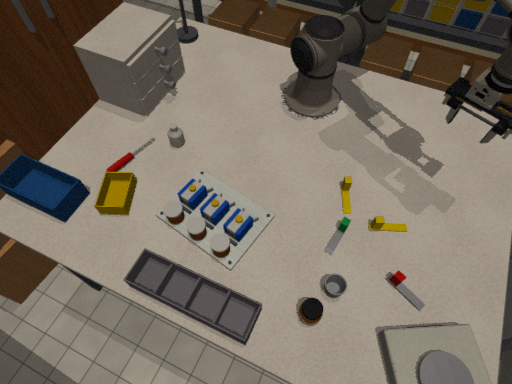

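View pics/top0.png

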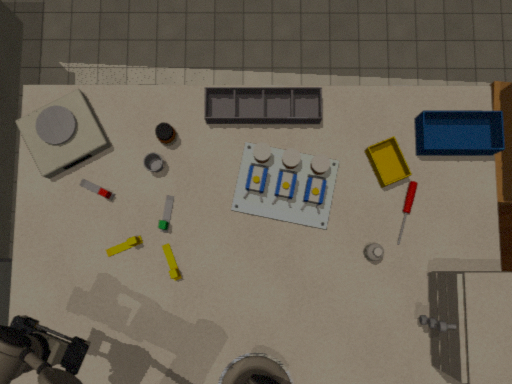

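```bash
cat > m.py <<'E'
from h import *
import sys
def comps(img,X,name,zr):
    hsv=cv2.cvtColor(img,cv2.COLOR_BGR2HSV)
    R={'green':((45,90,40),(85,255,255)),'blue':((100,120,60),(130,255,255)),'yellow':((18,140,90),(34,255,255))}
    m=cv2.inRange(hsv,*map(np.array,R[name]))
    n,l,s,ce=cv2.connectedComponentsWithStats(m)
    for i in range(1,n):
        if s[i,4]<8: continue
        p=X[(l==i)]; p=p[~np.isnan(p[:,0])]
        q=p[(p[:,2]>zr[0])&(p[:,2]<zr[1])]
        if len(q)<4: continue
        print(name,'px',ce[i].round(1),'n',len(q),'med',np.median(q,0).round(1),'mid',((q.min(0)+q.max(0))/2).round(1),'ext',np.ptp(q,axis=0).round(1))
for n in('scene','top'):
    d=np.load(n+'0.npz'); img,X=d['img'],d['X']
    print(n); comps(img,X,'green',(43,60)); comps(img,X,'blue',(54,70)); comps(img,X,'yellow',(66,80))
    # bench level
    b=X[(abs(X[...,2])<15)]; print('bench z',np.median(b[:,2]))
    # plate
    m=(X[...,2]>7)&(X[...,2]<17)&(X[...,0]>300)&(X[...,0]<800)&(abs(X[...,1]+50)<250)
    mm=((X[...,2]>7)&(X[...,0]>300)&(X[...,0]<800)&(abs(X[...,1]+50)<250)).astype(np.uint8)
    k,l,s,ce=cv2.connectedComponentsWithStats(mm)
    i=1+np.argmax(s[1:,4]); p=X[(l==i)&m]; print(len(p),np.median(p[:,2])); r=cv2.minAreaRect(p[:,:2].astype(np.float32)); print(r,cv2.boxPoints(r))
    # blade strip
    m=(X[...,2]>2)&(X[...,2]<9)&(X[...,0]>380)&(X[...,0]<620)&(X[...,1]>200)&(X[...,1]<330)
    print('strip',m.sum())
    s=4; 
    u0,u1,v0,v1=(150,350,160,280) if n=='scene' else (140,350,130,250)
    cv2.imwrite(f'pics/{n}_crop.png',cv2.resize(img[v0:v1,u0:u1],None,fx=3.8,fy=3.8,interpolation=cv2.INTER_CUBIC))
E
python3 m.py
```

```text
scene
green px [343.8 224.2] n 63 med [499.8 282.2  49.9] mid [498.1 282.   48.4] ext [26.6 22.  10.1]
blue px [185.8 186.7] n 59 med [ 597.4 -197.5   62. ] mid [ 596.9 -197.4   61.6] ext [69.4 19.9  7.6]
blue px [197.3 196.9] n 100 med [ 605.6 -153.6   61.9] mid [ 605.3 -154.9   59.4] ext [68.  22.6 10.7]
blue px [207.7 201.9] n 73 med [ 616.4 -109.7   61.7] mid [ 613.3 -109.4   60.6] ext [71.1 22.4 11.9]
blue px [220.  212.1] n 99 med [624.8 -66.1  61.4] mid [624.4 -66.1  60.3] ext [68.7 23.4  9.3]
blue px [231.1 218. ] n 79 med [633.3 -21.3  61.8] mid [632.4 -20.9  61.6] ext [68.7 20.8  8.5]
blue px [243.9 227.9] n 107 med [641.9  22.2  61.8] mid [641.7  22.2  60.2] ext [69.3 23.4 12.2]
yellow px [192.1 187.1] n 34 med [ 595.8 -173.8   71.9] mid [ 595.8 -174.5   71.2] ext [20.2 19.2  8.3]
yellow px [214.9 202.6] n 37 med [613.9 -86.1  71.8] mid [612.9 -86.4  71.3] ext [19.9 17.9  9.2]
yellow px [238.8 218.7] n 42 med [632.3   2.2  71.7] mid [630.1   1.6  70.7] ext [20.4 19.7  9.3]
bench z 0.14976098253761527
3036 11.887836959945705
((622.8790283203125, -89.46823120117188), (301.23
[... 731 characters left out ...]
   60.4] ext [66.2 22.2 11.8]
blue px [322.3 191.2] n 77 med [ 594.6 -195.2   60.2] mid [ 594.5 -194.9   60.8] ext [67.  19.4 13. ]
yellow px [255.8 178.9] n 35 med [628.9   2.4  69.8] mid [628.9   2.4  71.4] ext [18.4 17.9  8.6]
yellow px [285.5 184.9] n 34 med [611.  -85.2  70.2] mid [610.6 -85.2  71.3] ext [19.3 15.2  8.3]
yellow px [315.1 190.9] n 35 med [ 593.2 -173.    70.3] mid [ 593.1 -172.8   71.5] ext [18.2 18.1  8.2]
bench z -0.9097468809958859
3677 10.995229744237346
((626.4521484375, -87.29876708984375), (299.6488342285156, 234.2073974609375), 78.54745483398438) [[ 481.9315   -210.88843 ]
 [ 711.47565  -257.39178 ]
 [ 770.9728     36.290894]
 [ 541.42865    82.79425 ]]
strip 710
```

```bash
cat > m2.py <<'E'
from h import *
import sys
for n in('scene','top'):
    d=np.load(n+'0.npz'); img,X=d['img'],d['X']
    off=0 if n=='scene' else -1
    m=(X[...,2]>2+off)&(X[...,2]<65)&(X[...,0]>400)&(X[...,0]<620)&(X[...,1]>235)&(X[...,1]<330)
    k,l,s,ce=cv2.connectedComponentsWithStats(m.astype(np.uint8)); i=1+np.argmax(s[1:,4])
    p=X[l==i]; print(n,len(p))
    r=cv2.minAreaRect(p[p[:,2]<8][:,:2].astype(np.float32)); print(r,cv2.boxPoints(r))
    # grey levels strip: use color sat
    q=p[p[:,2]<8]; c=q[:,:2]-q[:,:2].mean(0); u,ss,vt=np.linalg.svd(c); print('dir',np.degrees(np.arctan2(vt[0,1],vt[0,0])),q.mean(0))
    # gate yaw from knobs & blue
E
python3 m2.py
python3 - <<'E'
import cv2
a=cv2.imread('pics/top0.png')[180:250,130:210];cv2.imwrite('pics/bt.png',cv2.resize(a,None,fx=8,fy=8,interpolation=2))
E
```

```text
scene 326
((525.3527221679688, 278.6744384765625), (37.06975555419922, 139.33631896972656), 80.48287963867188) [[453.57886 271.9138 ]
 [590.99744 248.87556]
 [597.1266  285.4351 ]
 [459.708   308.47333]]
dir -11.404136370055353 [543.73671588 275.30524569   4.05606222]
top 400
((519.73876953125, 281.0359191894531), (70.5944595336914, 152.53143310546875), 74.21697235107422) [[436.7477  267.81335]
 [583.52844 226.32555]
 [602.72986 294.25848]
 [455.9491  335.74628]]
dir 166.41363033012524 [526.69038282 281.93287707   3.36692848]
```

View pics/top_crop.png

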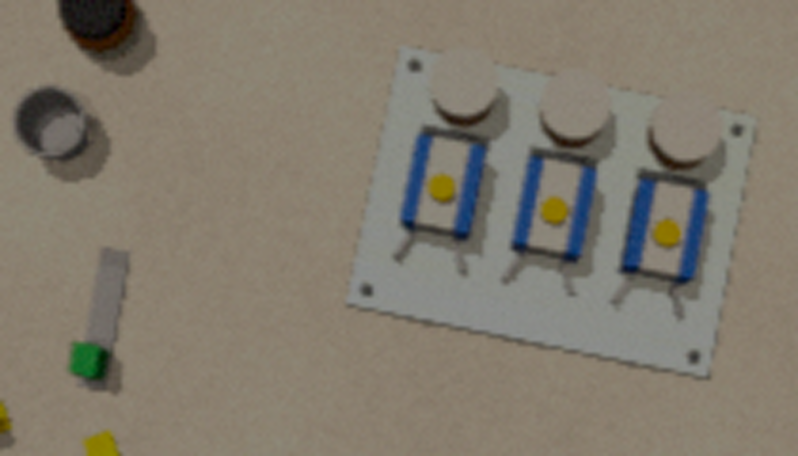

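View pics/bt.png

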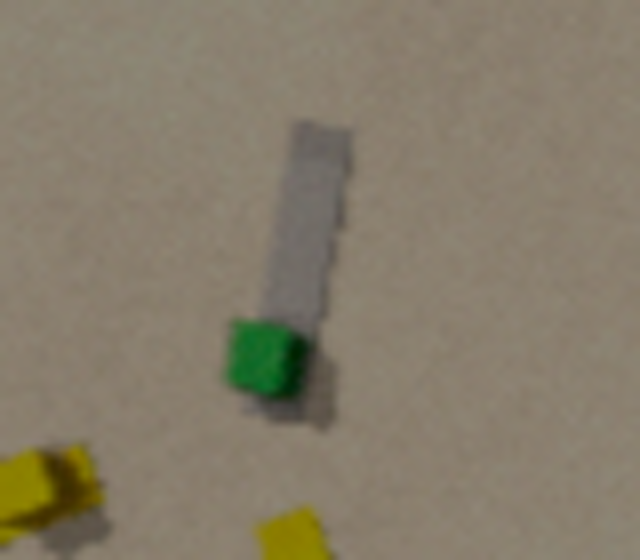

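Call:
{"name": "servo_tool", "arguments": {"angular": [[0, 0, 2], [0, 0, 4], [0, 0, 6], [0, 0, 8], [0, 0, 10], [0, 0, 12.4], [0, 0, 12.4], [0, 0, 12.4], [0, 0, 12.4], [0, 0, 12.4]], "slide": [[34, -23, -11], [68, -46, -22], [102, -69, -33], [136, -92, -44], [170, -115, -55], [204, -138, -66], [238, -161, -77], [272, -184, -88], [300, -202, -98], [306, -206, -106]], "grip": [1, 1, 1, 1, 0.5, 0.3, 0.3, 0.3, 0.3, 0.3]}}

```text
time: 0.93
tool_pos: [501.6, 279.2, 119.3]
tcp_rot: [-3.141, 0.002, 2.981]
contact_force: [-0.5, 0.8, -0.2]
grip_width: 60.5
```

Call:
{"name": "servo_tool", "arguments": {"angular": [[0, 0, 0], [0, 0, 0], [0, 0, 0], [0, 0, 0]], "slide": [[0, 0, -15], [0, 0, -30], [0, 0, -40], [0, 0, -40]], "grip": [0.3, 0.3, 0.3, 0.3]}}

```text
time: 1.27
tool_pos: [495.5, 282.5, 78.3]
tcp_rot: [-3.139, -0.004, 2.985]
contact_force: [-1.0, 0.0, -0.2]
grip_width: 59.6
```

```bash
python3 - <<'E'
from h import *
a=cap('top','top1.png')['img'];b=cap('scene','scene1.png')['img']
A=cv2.resize(a[170:260,110:220],(660,540),interpolation=2);cv2.imwrite('pics/c1.png',A)
cv2.imwrite('pics/c2.png',cv2.resize(b[150:270,280:420],(700,600),interpolation=2))
o=bot.get_obs();print(o['time'],o['tool_pos'],o['tcp_rot'],o['contact_force'],o['grip_width'])
E
```

```text
1.3667 [496.83467554 283.23035925  80.67759481] [-3.14130049e+00 -6.38647564e-04  2.98578155e+00] [0.49663176 0.54693629 0.80021571] 59.71342562176368
```

View pics/c1.png

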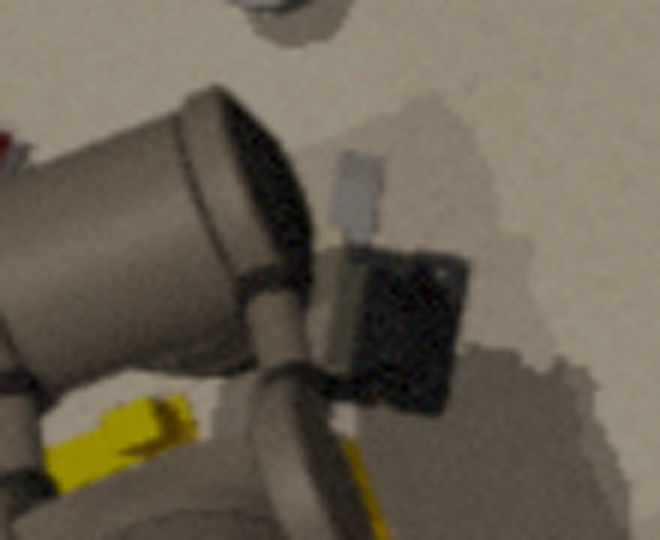

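View pics/c2.png

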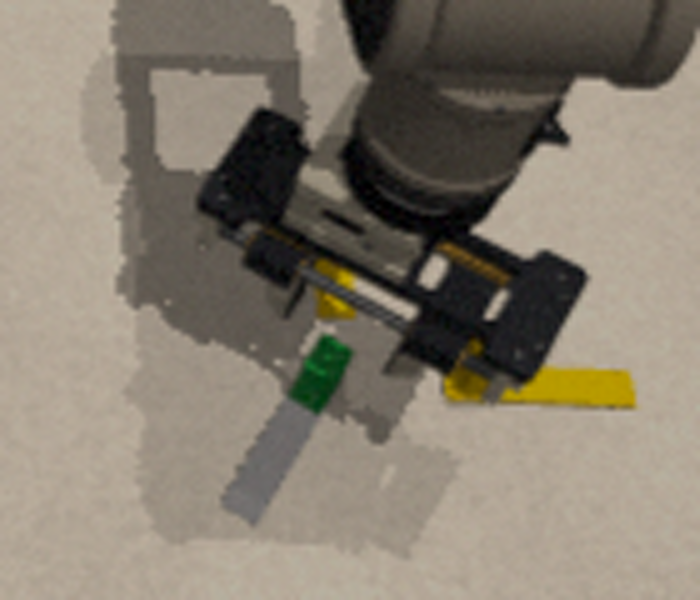

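The picture shows the open jaws (finger tips at about (290,290) and (400,355) in the crop) straddling the green handle at (325,352). Descend and grip.

Call:
{"name": "servo_tool", "arguments": {"angular": [[0, 0, 0], [0, 0, 0], [0, 0, 0], [0, 0, 0], [0, 0, 0], [0, 0, 0]], "slide": [[0, 0, -15], [0, 0, -30], [0, 0, -45], [0, 0, -60], [0, 0, -70], [0, 0, -70]], "grip": [0.3, 0.3, 0.3, 0.3, 0.3, 0.3]}}

```text
time: 1.87
tool_pos: [496.3, 282.9, 9.6]
tcp_rot: [-3.14, -0.002, 2.986]
contact_force: [-0.8, -0.5, 0.3]
grip_width: 59.4
```

Call:
{"name": "servo_tool", "arguments": {"angular": [[0, 0, 0], [0, 0, 0], [0, 0, 0], [0, 0, 0], [0, 0, 0], [0, 0, 0]], "slide": [[0, 0, 0], [0, 0, 0], [0, 0, 0], [0, 0, 0], [0, 0, 0], [0, 0, 0]], "grip": [-0.2, -0.5, -1, -1, -1, -1]}}

```text
time: 2.37
tool_pos: [497.4, 283.0, 11.2]
tcp_rot: [3.141, 0.001, 2.985]
contact_force: [-0.3, -0.2, 0.1]
grip_width: 24.2
```

Call:
{"name": "servo_tool", "arguments": {"angular": [[0, 0, 0], [0, 0, 0], [0, 0, 0], [0, 0, 0], [0, 0, 0], [0, 0, 0], [0, 0, 0], [0, 0, 0], [0, 0, 0], [0, 0, 0]], "slide": [[0, 0, 0], [0, 0, 0], [0, 0, 0], [0, 0, 0], [0, 0, 10], [0, 0, 30], [0, 0, 50], [0, 0, 70], [0, 0, 90], [0, 0, 90]], "grip": [-1, -1, -1, -1, -1, -1, -1, -1, -1, -1]}}

```text
time: 3.2
tool_pos: [499.3, 283.9, 105.0]
tcp_rot: [3.138, 0.006, 2.985]
contact_force: [1.6, 0.6, -0.6]
grip_width: 22.1
```

```bash
python3 - <<'E'
from h import *
a=cap('top','top2.png')['img'];b=cap('scene','scene2.png')['img']
cv2.imwrite('pics/d2.png',cv2.resize(b[130:270,280:420],(600,600),interpolation=2))
o=bot.get_obs();print(o['time'],o['tool_pos'],o['tcp_rot'],o['contact_force'],o['grip_width'])
E
```

```text
3.3 [497.35233921 283.04188363 101.21596536] [3.14081210e+00 1.04711621e-03 2.98518902e+00] [-0.54571383 -0.03550785 -1.96282262] 21.79616099681154
```

View pics/d2.png

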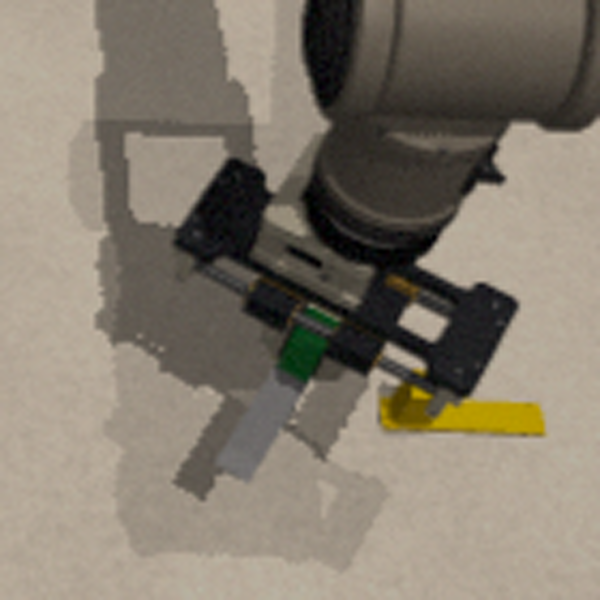

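Call:
{"name": "servo_tool", "arguments": {"angular": [[0, 0, -0.5], [0, 0, -1], [0, 0, -1.5], [0, 0, -2], [0, 0, -2.5], [0, 0, -2.5], [0, 0, -2.5], [0, 0, -2.5], [0, 0, -2.5], [0, 0, -2.5]], "slide": [[-4, -30, 0], [-8, -60, 0], [-12, -90, 0], [-16, -120, 0], [-21, -150, 0], [-25, -180, 0], [-29, -210, -10], [-32, -236, -25], [-33.9, -246.6, -45], [-33.9, -246.6, -60]], "grip": [-1, -1, -1, -1, -1, -1, -1, -1, -1, -1]}}

```text
time: 4.13
tool_pos: [461.6, 34.2, 38.6]
tcp_rot: [-3.141, -0.003, 2.939]
contact_force: [0.0, -0.1, -1.8]
grip_width: 21.7
```

Call:
{"name": "servo_tool", "arguments": {"angular": [[0, 0, 0], [0, 0, 0]], "slide": [[0, 0, -8], [0, 0, -8]], "grip": [-1, -1]}}

```text
time: 4.3
tool_pos: [461.4, 36.4, 30.5]
tcp_rot: [-3.141, -0.005, 2.941]
contact_force: [-0.0, 0.5, -1.5]
grip_width: 21.7
```

```bash
python3 - <<'E'
from h import *
for n in('scene','top'):
    c=cap(n,n+'3.png'); np.savez(n+'3.npz',img=c['img'],X=cloud(c),R=c['R'],t=c['t'],f=192/np.tan(np.radians(c['fov_y'])/2),c=(c['cx'],c['cy']))
    a=c['img'][150:250,170:300] if n=='scene' else c['img'][140:260,200:340]
    cv2.imwrite(f'pics/e_{n}.png',cv2.resize(a,None,fx=5,fy=5,interpolation=2))
o=bot.get_obs();print(o['time'],o['tool_pos'],o['tcp_rot'],o['contact_force'],o['grip_width'])
E
```

```text
4.4 [463.04325591  36.78109011  32.40570844] [-3.14159021e+00 -1.27675910e-03  2.94223996e+00] [-0.15417415  0.97672033 -1.1438429 ] 21.880987337768143
```

View pics/e_scene.png

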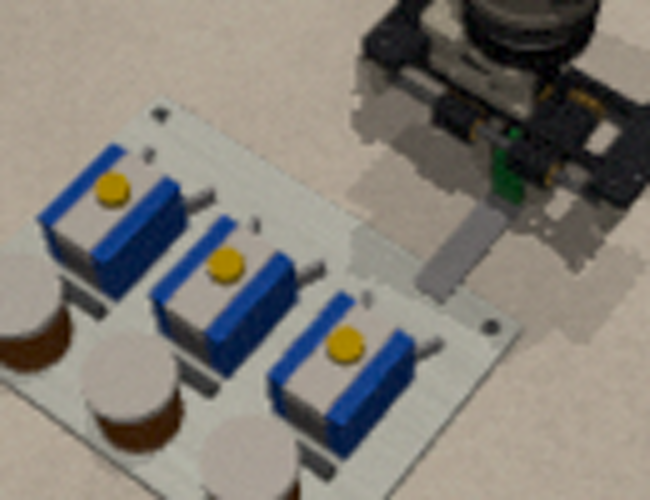

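View pics/e_top.png

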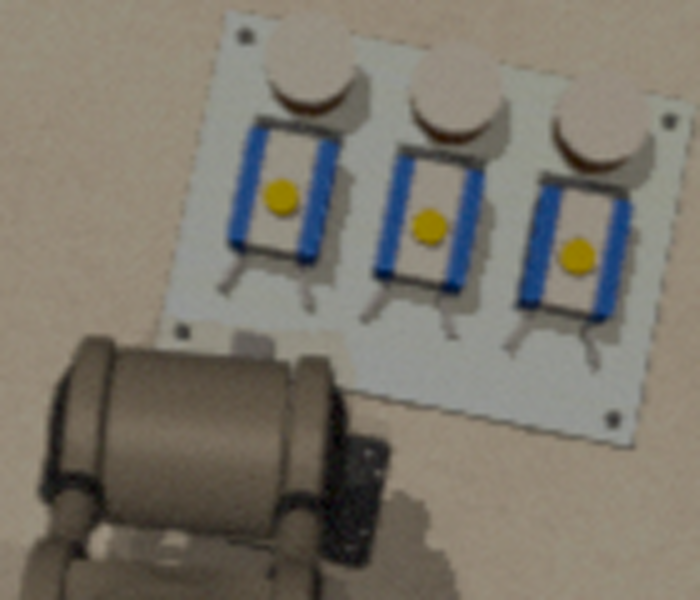

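```bash
cat > m3.py <<'E'
from h import *
import sys
tag=sys.argv[1]; lat=float(sys.argv[2])
xh=np.array([.9799,-.1994]); yh=np.array([.1994,.9799])
for n in('scene','top'):
    d=np.load(n+tag+'.npz'); img,X=d['img'],d['X']
    a=X[...,:2]@xh; l=X[...,:2]@yh; z=X[...,2]
    m=(a>470)&(a<575)&(abs(l-lat)<25)&(z>18)&(z<34)
    if m.sum()<10: print(n,m.sum()); continue
    p=np.c_[a[m],l[m],z[m]]
    print(n,len(p),'axial max',p[:,0].max().round(1))
    for lo in range(470,575,10):
        q=p[(p[:,0]>=lo)&(p[:,0]<lo+10)]
        if len(q)>5: print(lo,len(q),'lat',q[:,1].min().round(1),q[:,1].max().round(1),'mid',((q[:,1].min()+q[:,1].max())/2).round(1),'mean',q[:,1].mean().round(1),'z',np.median(q[:,2]).round(1))
    h=cv2.cvtColor(img,cv2.COLOR_BGR2HSV); 
    b=cv2.inRange(h,(100,120,60),(130,255,255))>0
    m=b&(z>54)&(z<66)&(abs(l-lat)<40); q=np.c_[a[m],l[m]]; print('gate lat',q[:,1].min(),q[:,1].max(),q[:,1].min()/2+q[:,1].max()/2,'ax',q[:,0].min(),q[:,0].max())
    b=cv2.inRange(h,(18,140,90),(34,255,255))>0
    m=b&(z>66)&(z<78)&(abs(l-lat)<40); q=np.c_[a[m],l[m]]; print('knob lat',q[:,1].mean(),'ax',q[:,0].mean())
E
python3 m3.py 3 128
```

```text
scene 162 axial max 572.9
470 20 lat 117.1 139.1 mid 128.1 mean 128.1 z 22.9
480 22 lat 116.6 139.4 mid 128.0 mean 127.8 z 23.4
490 21 lat 116.2 140.0 mid 128.1 mean 127.8 z 22.9
500 23 lat 116.8 139.9 mid 128.3 mean 128.6 z 22.8
510 21 lat 115.7 139.4 mid 127.5 mean 128.4 z 23.2
520 24 lat 116.4 139.7 mid 128.1 mean 128.4 z 22.9
530 23 lat 115.6 139.6 mid 127.6 mean 127.4 z 20.6
gate lat 99.89119311127052 155.53143578669545 127.71131444898299 ax 589.600110728666 658.3109110051385
knob lat 128.08684979566075 ax 618.6133936249712
top 44 axial max 574.6
520 18 lat 118.9 141.6 mid 130.2 mean 129.7 z 22.3
530 14 lat 119.9 142.1 mid 131.0 mean 130.4 z 22.8
560 6 lat 104.5 152.7 mid 128.6 mean 122.5 z 24.3
gate lat 101.36099171833663 154.44693243669454 127.90396207751559 ax 585.9426869975192 657.2820043875209
knob lat 128.20111986282495 ax 615.559394467705
```

Call:
{"name": "servo_tool", "arguments": {"angular": [[0, 0, 0], [0, 0, 0], [0, 0, 0], [0, 0, 0]], "slide": [[0, 0, -3], [0, 0, -6], [0, 0, -7], [0, 0, -7]], "grip": [-1, -1, -1, -1]}}

```text
time: 4.73
tool_pos: [463.3, 36.6, 25.8]
tcp_rot: [3.141, 0.0, 2.942]
contact_force: [0.5, 0.3, -0.2]
grip_width: 21.8
```

Call:
{"name": "servo_tool", "arguments": {"angular": [[0, 0, 0], [0, 0, 0], [0, 0, 0]], "slide": [[0, 0, -1], [0, 0, -1], [0, 0, -1]], "grip": [-1, -1, -1]}}

```text
time: 4.98
tool_pos: [463.3, 36.4, 24.8]
tcp_rot: [3.142, 0.0, 2.942]
contact_force: [-0.8, 0.5, -0.9]
grip_width: 22.0
```

Call:
{"name": "servo_tool", "arguments": {"angular": [[0, 0, 0], [0, 0, 0], [0, 0, 0]], "slide": [[0, 0, -1], [0, 0, -1], [0, 0, -1]], "grip": [-1, -1, -1]}}

```text
time: 5.23
tool_pos: [463.3, 36.4, 23.7]
tcp_rot: [3.142, -0.0, 2.942]
contact_force: [-0.5, 0.3, -0.7]
grip_width: 21.8
```

Call:
{"name": "servo_tool", "arguments": {"angular": [[0, 0, 0], [0, 0, 0], [0, 0, 0]], "slide": [[0, 0, -0.5], [0, 0, -0.5], [0, 0, -0.5]], "grip": [-1, -1, -1]}}

```text
time: 5.48
tool_pos: [463.3, 36.3, 23.2]
tcp_rot: [3.142, 0.0, 2.942]
contact_force: [0.0, -0.1, -1.5]
grip_width: 21.7
```

Call:
{"name": "servo_tool", "arguments": {"angular": [[0, 0, 0], [0, 0, 0], [0, 0, 0], [0, 0, 0], [0, 0, 0], [0, 0, 0], [0, 0, 0], [0, 0, 0], [0, 0, 0], [0, 0, 0]], "slide": [[3.9, -0.8, 0], [7.8, -1.6, 0], [11.8, -2.4, 0], [15.7, -3.2, 0], [19.6, -4, 0], [23.5, -4.8, 0], [27.4, -5.6, 0], [31.4, -6.4, 0], [35.3, -7.2, 0], [39.2, -8, 0]], "grip": [-1, -1, -1, -1, -1, -1, -1, -1, -1, -1]}}

```text
time: 6.32
tool_pos: [502.9, 28.3, 23.2]
tcp_rot: [3.142, 0.0, 2.942]
contact_force: [0.2, 0.4, -0.7]
grip_width: 22.1
```

Call:
{"name": "servo_tool", "arguments": {"angular": [[0, 0, 0], [0, 0, 0], [0, 0, 0], [0, 0, 0]], "slide": [[2, -0.4, 0], [3.9, -0.8, 0], [5.9, -1.2, 0], [5.9, -1.2, 0]], "grip": [-1, -1, -1, -1]}}

```text
time: 6.65
tool_pos: [508.8, 27.1, 23.3]
tcp_rot: [3.141, 0.0, 2.942]
contact_force: [-0.2, 0.4, -0.4]
grip_width: 22.1
```

Call:
{"name": "servo_tool", "arguments": {"angular": [[0, 0, 0], [0, 0, 0], [0, 0, 0], [0, 0, 0]], "slide": [[1.5, -0.3, 0], [2.9, -0.6, 0], [4.9, -1, 0], [4.9, -1, 0]], "grip": [-1, -1, -1, -1]}}

```text
time: 6.98
tool_pos: [513.8, 26.1, 23.3]
tcp_rot: [3.141, 0.001, 2.942]
contact_force: [0.5, 0.1, -0.7]
grip_width: 22.2
```

Call:
{"name": "servo_tool", "arguments": {"angular": [[0, 0, 0], [0, 0, 0], [0, 0, 0], [0, 0, 0]], "slide": [[1, -0.2, 0], [2, -0.4, 0], [3.4, -0.7, 0], [3.4, -0.7, 0]], "grip": [-1, -1, -1, -1]}}

```text
time: 7.32
tool_pos: [517.0, 25.4, 23.3]
tcp_rot: [3.141, 0.0, 2.942]
contact_force: [0.1, -0.4, -1.2]
grip_width: 21.7
```

Call:
{"name": "servo_tool", "arguments": {"angular": [[0, 0, 0], [0, 0, 0], [0, 0, 0]], "slide": [[1, -0.2, 0], [2, -0.4, 0], [2, -0.4, 0]], "grip": [-1, -1, -1]}}

```text
time: 7.57
tool_pos: [519.0, 25.0, 23.3]
tcp_rot: [3.141, 0.0, 2.942]
contact_force: [0.0, -0.8, -0.8]
grip_width: 22.0
```

Call:
{"name": "servo_tool", "arguments": {"angular": [[0, 0, 0], [0, 0, 0], [0, 0, 0]], "slide": [[1, -0.2, 0], [1, -0.2, 0], [1, -0.2, 0]], "grip": [-1, -1, -1]}}

```text
time: 7.82
tool_pos: [519.7, 24.9, 23.2]
tcp_rot: [3.142, -0.0, 2.942]
contact_force: [0.5, 0.3, -1.0]
grip_width: 21.8
```

Call:
{"name": "servo_tool", "arguments": {"angular": [[0, 0, 0], [0, 0, 0], [0, 0, 0]], "slide": [[1, -0.2, 0], [1, -0.2, 0], [1, -0.2, 0]], "grip": [-1, -1, -1]}}

```text
time: 8.07
tool_pos: [520.8, 24.6, 23.3]
tcp_rot: [3.141, 0.0, 2.942]
contact_force: [0.4, 0.9, -1.1]
grip_width: 21.9
```

Call:
{"name": "servo_tool", "arguments": {"angular": [[0, 0, 0], [0, 0, 0], [0, 0, 0]], "slide": [[1, -0.2, 0], [1, -0.2, 0], [1, -0.2, 0]], "grip": [-1, -1, -1]}}

```text
time: 8.32
tool_pos: [521.8, 24.4, 23.2]
tcp_rot: [3.141, 0.0, 2.942]
contact_force: [-0.5, -0.2, -1.5]
grip_width: 22.1
```

Call:
{"name": "servo_tool", "arguments": {"angular": [[0, 0, 0], [0, 0, 0], [0, 0, 0]], "slide": [[1, -0.2, 0], [1, -0.2, 0], [1, -0.2, 0]], "grip": [-1, -1, -1]}}

```text
time: 8.57
tool_pos: [522.6, 24.3, 23.2]
tcp_rot: [3.142, -0.0, 2.942]
contact_force: [-0.0, 0.2, -1.6]
grip_width: 21.7
```

Call:
{"name": "servo_tool", "arguments": {"angular": [[0, 0, 0], [0, 0, 0], [0, 0, 0]], "slide": [[1, -0.2, 0], [1, -0.2, 0], [1, -0.2, 0]], "grip": [-1, -1, -1]}}

```text
time: 8.82
tool_pos: [522.8, 24.2, 23.2]
tcp_rot: [-3.142, -0.002, 2.942]
contact_force: [-5.0, 0.3, 2.8]
grip_width: 22.1
```

Call:
{"name": "servo_tool", "arguments": {"angular": [[0, 0, 0], [0, 0, 0], [0, 0, 0]], "slide": [[1, -0.2, 0], [1, -0.2, 0], [1, -0.2, 0]], "grip": [-1, -1, -1]}}

```text
time: 9.07
tool_pos: [522.8, 24.2, 23.2]
tcp_rot: [-3.141, -0.004, 2.942]
contact_force: [-8.1, 2.4, 5.8]
grip_width: 21.8
```

Call:
{"name": "servo_tool", "arguments": {"angular": [[0, 0, 0], [0, 0, 0], [0, 0, 0]], "slide": [[0.5, -0.1, 0], [1, -0.2, 0], [1, -0.2, 0]], "grip": [-1, -1, -1]}}

```text
time: 9.32
tool_pos: [522.8, 24.1, 23.1]
tcp_rot: [-3.141, -0.006, 2.942]
contact_force: [-11.5, 0.9, 8.0]
grip_width: 21.7
```

Call:
{"name": "servo_tool", "arguments": {"angular": [[0, 0, 0], [0, 0, 0], [0, 0, 0]], "slide": [[0.5, -0.1, 0], [0.5, -0.1, 0], [0.5, -0.1, 0]], "grip": [-1, -1, -1]}}

```text
time: 9.57
tool_pos: [522.8, 24.1, 23.1]
tcp_rot: [-3.141, -0.007, 2.942]
contact_force: [-12.9, 2.4, 9.3]
grip_width: 21.7
```

Call:
{"name": "servo_tool", "arguments": {"angular": [[0, 0, 0], [0, 0, 0], [0, 0, 0], [0, 0, 0], [0, 0, 0], [0, 0, 0], [0, 0, 0], [0, 0, 0], [0, 0, 0], [0, 0, 0]], "slide": [[-3, 0.6, 0], [-8, 1.6, 0.5], [-20, 4, 1], [-35, 7.1, 1], [-50, 10.1, 1], [-62.7, 12.7, 5], [-68, -14, 8], [-73, -40, 8], [-78, -64, 8], [-80.6, -75.5, 8]], "grip": [-1, -1, -1, -1, -1, -1, -1, -1, -1, -1]}}

```text
time: 10.4
tool_pos: [445.9, -54.1, 31.6]
tcp_rot: [-3.141, 0.002, 2.941]
contact_force: [1.1, 0.5, -0.1]
grip_width: 21.6
```

Call:
{"name": "servo_tool", "arguments": {"angular": [[0, 0, 0], [0, 0, 0], [0, 0, 0]], "slide": [[0, 0, -3], [0, 0, -3], [0, 0, -3]], "grip": [-1, -1, -1]}}

```text
time: 10.65
tool_pos: [445.8, -51.6, 28.1]
tcp_rot: [3.141, 0.0, 2.941]
contact_force: [-1.0, 0.4, -0.2]
grip_width: 21.6
```

```bash
cat > g.py <<'E'
from h import *
import sys
k=sys.argv[1]
for n in('scene','top'):
    c=cap(n,n+k+'.png'); np.savez(n+k+'.npz',img=c['img'],X=cloud(c))
    a=c['img'][150:250,170:300] if n=='scene' else c['img'][140:260,200:340]
    cv2.imwrite(f'pics/f{k}_{n}.png',cv2.resize(a,None,fx=5,fy=5,interpolation=2))
o=bot.get_obs();print(o['time'],o['tool_pos'],o['tcp_rot'],o['contact_force'],o['grip_width'])
E
python3 g.py 4; python3 m3.py 4 38
```

```text
10.75 [445.7866351  -51.23794371  28.20686259] [3.14142347e+00 1.69662742e-04 2.94257955e+00] [-0.58899382 -0.14514295 -0.40941717] 21.702052097212327
scene 143 axial max 575.0
470 20 lat 26.9 49.7 mid 38.3 mean 37.8 z 21.3
480 18 lat 28.9 50.5 mid 39.7 mean 39.4 z 21.4
490 20 lat 28.2 50.0 mid 39.1 mean 38.2 z 21.7
500 21 lat 28.2 50.9 mid 39.5 mean 40.1 z 21.3
510 19 lat 26.9 49.3 mid 38.1 mean 39.5 z 20.5
520 17 lat 27.0 49.9 mid 38.5 mean 38.3 z 21.4
530 17 lat 26.2 50.2 mid 38.2 mean 38.3 z 20.3
gate lat 9.590341914660618 66.174959883405 37.882650899032804 ax 588.5093011748198 658.7659018211278
knob lat 38.318715977006015 ax 618.4706836952565
top 42 axial max 574.3
520 16 lat 30.8 52.9 mid 41.8 mean 40.8 z 21.4
530 13 lat 30.2 51.7 mid 41.0 mean 39.4 z 19.4
570 7 lat 16.0 62.7 mid 39.3 mean 36.2 z 24.8
gate lat 11.854498859274866 64.24188463121236 38.048191745243614 ax 586.0432194133416 655.976671433707
knob lat 38.39250074536135 ax 615.8157764208477
```

View pics/f4_scene.png

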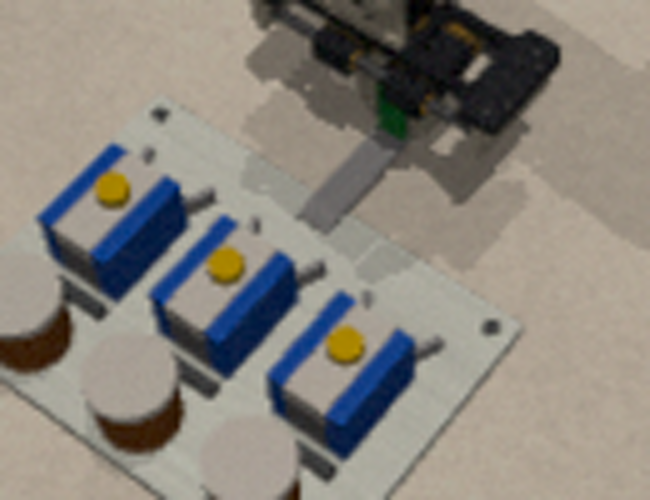

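Call:
{"name": "servo_tool", "arguments": {"angular": [[0, 0, 0], [0, 0, 0], [0, 0, 0], [0, 0, 0], [0, 0, 0], [0, 0, 0], [0, 0, 0], [0, 0, 0], [0, 0, 0], [0, 0, 0]], "slide": [[0, -0.6, -2.5], [0, -0.6, -5], [3.9, -1.4, -5], [8.8, -2.4, -5], [14.7, -3.6, -5], [20.6, -4.8, -5], [26.5, -6, -5], [32.3, -7.2, -5], [38.2, -8.4, -5], [43.1, -9.4, -5]], "grip": [-1, -1, -1, -1, -1, -1, -1, -1, -1, -1]}}

```text
time: 11.58
tool_pos: [489.5, -61.6, 23.2]
tcp_rot: [3.142, 0.0, 2.942]
contact_force: [0.6, -0.1, -0.4]
grip_width: 21.8
```

Call:
{"name": "servo_tool", "arguments": {"angular": [[0, 0, 0], [0, 0, 0], [0, 0, 0], [0, 0, 0], [0, 0, 0]], "slide": [[3, -0.6, 0], [5.9, -1.2, 0], [8.8, -1.8, 0], [11.8, -2.4, 0], [11.8, -2.4, 0]], "grip": [-1, -1, -1, -1, -1]}}

```text
time: 12.0
tool_pos: [501.1, -63.9, 23.3]
tcp_rot: [3.142, 0.001, 2.942]
contact_force: [-0.3, -0.3, -1.4]
grip_width: 21.9
```

Call:
{"name": "servo_tool", "arguments": {"angular": [[0, 0, 0], [0, 0, 0], [0, 0, 0], [0, 0, 0]], "slide": [[1, -0.2, 0], [2, -0.4, 0], [3, -0.6, 0], [3, -0.6, 0]], "grip": [-1, -1, -1, -1]}}

```text
time: 12.33
tool_pos: [503.7, -64.4, 23.3]
tcp_rot: [3.142, 0.0, 2.942]
contact_force: [-0.6, -0.7, -0.4]
grip_width: 21.8
```

Call:
{"name": "servo_tool", "arguments": {"angular": [[0, 0, 0], [0, 0, 0], [0, 0, 0], [0, 0, 0]], "slide": [[1, -0.2, 0], [2, -0.4, 0], [3, -0.6, 0], [3, -0.6, 0]], "grip": [-1, -1, -1, -1]}}

```text
time: 12.67
tool_pos: [506.6, -65.0, 23.2]
tcp_rot: [3.142, 0.0, 2.942]
contact_force: [-0.3, -0.7, -2.2]
grip_width: 21.6
```

Call:
{"name": "servo_tool", "arguments": {"angular": [[0, 0, 0], [0, 0, 0], [0, 0, 0]], "slide": [[1, -0.2, 0], [2, -0.4, 0], [2, -0.4, 0]], "grip": [-1, -1, -1]}}

```text
time: 12.92
tool_pos: [508.4, -65.3, 23.1]
tcp_rot: [3.141, -0.001, 2.942]
contact_force: [0.5, 0.0, -2.8]
grip_width: 21.6
```

Call:
{"name": "servo_tool", "arguments": {"angular": [[0, 0, 0], [0, 0, 0], [0, 0, 0]], "slide": [[1, -0.2, 0], [2, -0.4, 0], [2, -0.4, 0]], "grip": [-1, -1, -1]}}

```text
time: 13.17
tool_pos: [510.0, -65.6, 23.0]
tcp_rot: [3.141, -0.001, 2.942]
contact_force: [-2.4, 1.1, -2.7]
grip_width: 21.8
```

Call:
{"name": "servo_tool", "arguments": {"angular": [[0, 0, 0], [0, 0, 0], [0, 0, 0]], "slide": [[1, -0.2, 0], [2, -0.4, 0], [2, -0.4, 0]], "grip": [-1, -1, -1]}}

```text
time: 13.42
tool_pos: [511.3, -65.8, 23.0]
tcp_rot: [3.141, -0.003, 2.942]
contact_force: [-6.0, 1.1, 2.0]
grip_width: 21.6
```

Call:
{"name": "servo_tool", "arguments": {"angular": [[0, 0, 0], [0, 0, 0], [0, 0, 0]], "slide": [[1, -0.2, 0], [2, -0.4, 0], [2, -0.4, 0]], "grip": [-1, -1, -1]}}

```text
time: 13.67
tool_pos: [512.9, -66.1, 23.1]
tcp_rot: [3.141, -0.004, 2.942]
contact_force: [-7.4, 0.9, 2.6]
grip_width: 21.7
```

Call:
{"name": "servo_tool", "arguments": {"angular": [[0, 0, 0], [0, 0, 0], [0, 0, 0], [0, 0, 0]], "slide": [[1, -0.2, 0], [2, -0.4, 0], [3, -0.6, 0], [3, -0.6, 0]], "grip": [-1, -1, -1, -1]}}

```text
time: 14.0
tool_pos: [515.7, -66.6, 23.1]
tcp_rot: [3.141, -0.004, 2.942]
contact_force: [-8.1, 0.2, 2.3]
grip_width: 21.9
```

Call:
{"name": "servo_tool", "arguments": {"angular": [[0, 0, 0], [0, 0, 0], [0, 0, 0], [0, 0, 0]], "slide": [[1, -0.2, 0], [2, -0.4, 0], [3, -0.6, 0], [3, -0.6, 0]], "grip": [-1, -1, -1, -1]}}

```text
time: 14.33
tool_pos: [518.5, -67.1, 23.0]
tcp_rot: [3.141, -0.005, 2.942]
contact_force: [-8.4, 1.3, 3.4]
grip_width: 21.9
```

Call:
{"name": "servo_tool", "arguments": {"angular": [[0, 0, 0], [0, 0, 0], [0, 0, 0], [0, 0, 0]], "slide": [[1, -0.2, 0], [2, -0.4, 0], [3, -0.6, 0], [3, -0.6, 0]], "grip": [-1, -1, -1, -1]}}

```text
time: 14.67
tool_pos: [521.9, -67.8, 23.1]
tcp_rot: [3.141, -0.004, 2.942]
contact_force: [-6.9, 1.3, 2.7]
grip_width: 22.0
```

Call:
{"name": "servo_tool", "arguments": {"angular": [[0, 0, 0], [0, 0, 0], [0, 0, 0], [0, 0, 0], [0, 0, 0], [0, 0, 0], [0, 0, 0], [0, 0, 0], [0, 0, 0], [0, 0, 0]], "slide": [[-5, 1, 0], [-15, 3, 0], [-28, 5.6, 0.5], [-42, 8.5, 1], [-60, 12.2, 1], [-77.8, 15.8, 1], [-82, -5, 6], [-87, -30, 8], [-92, -55, 8], [-95.7, -72.4, 8]], "grip": [-1, -1, -1, -1, -1, -1, -1, -1, -1, -1]}}

```text
time: 15.5
tool_pos: [428.8, -143.0, 32.0]
tcp_rot: [-3.14, 0.004, 2.941]
contact_force: [0.7, -0.2, -1.2]
grip_width: 21.6
```

Call:
{"name": "servo_tool", "arguments": {"angular": [[0, 0, 0], [0, 0, 0], [0, 0, 0]], "slide": [[0, 0, -3], [0, 0, -3], [0, 0, -3]], "grip": [-1, -1, -1]}}

```text
time: 15.75
tool_pos: [428.0, -140.4, 28.2]
tcp_rot: [3.141, 0.0, 2.941]
contact_force: [0.5, -0.7, -0.9]
grip_width: 21.8
```

```bash
python3 g.py 5; python3 m3.py 5 -52
```

```text
15.85 [ 428.05081586 -139.96377377   28.27110319] [3.14143958e+00 2.79803214e-04 2.94258094e+00] [-0.83401814  0.50110926 -0.9221402 ] 21.708622637002012
scene 146 axial max 574.6
470 18 lat -64.2 -40.5 mid -52.4 mean -52.3 z 21.8
480 20 lat -63.9 -39.3 mid -51.6 mean -52.1 z 21.7
490 19 lat -64.6 -40.1 mid -52.3 mean -53.0 z 21.1
500 18 lat -64.6 -39.9 mid -52.3 mean -51.4 z 21.7
510 20 lat -65.4 -39.2 mid -52.3 mean -52.9 z 21.4
520 20 lat -65.8 -39.0 mid -52.4 mean -51.8 z 20.7
530 17 lat -63.3 -40.7 mid -52.0 mean -51.3 z 20.9
540 7 lat -62.3 -39.8 mid -51.1 mean -51.9 z 20.1
gate lat -79.21391148680544 -23.96776765630236 -51.5908395715539 ax 589.1106249117622 658.8947118111635
knob lat -51.917991591569375 ax 618.6006012782952
top 19 axial max 574.6
530 7 lat -60.6 -43.4 mid -52.0 mean -54.7 z 20.6
570 7 lat -74.3 -27.1 mid -50.7 mean -53.6 z 23.0
gate lat -78.53879901087035 -22.99757238923218 -50.76818570005126 ax 586.3677986905301 655.6654138601485
knob lat -51.25184800390257 ax 615.4315578233848
```

View pics/f5_scene.png

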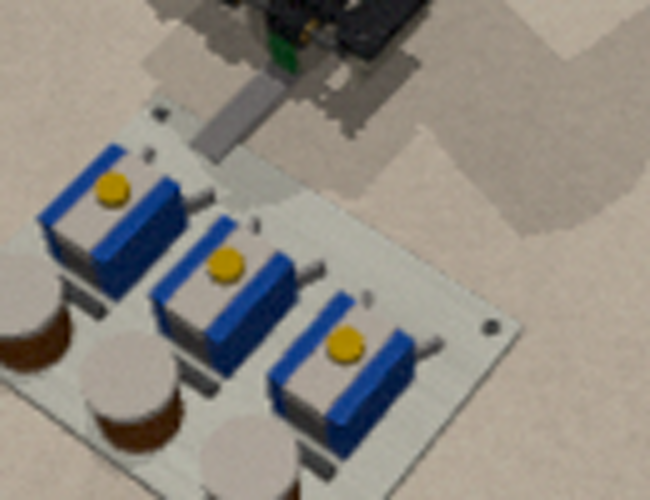

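Call:
{"name": "servo_tool", "arguments": {"angular": [[0, 0, 0], [0, 0, 0], [0, 0, 0], [0, 0, 0], [0, 0, 0], [0, 0, 0], [0, 0, 0], [0, 0, 0], [0, 0, 0], [0, 0, 0]], "slide": [[0, 0, -2.5], [0, 0, -5], [3.9, -0.8, -5], [8.8, -1.8, -5], [14.7, -3, -5], [20.6, -4.2, -5], [26.5, -5.4, -5], [32.3, -6.6, -5], [38.2, -7.8, -5], [43.1, -8.8, -5]], "grip": [-1, -1, -1, -1, -1, -1, -1, -1, -1, -1]}}

```text
time: 16.68
tool_pos: [471.7, -149.7, 23.2]
tcp_rot: [3.142, 0.0, 2.942]
contact_force: [-0.4, -0.1, -1.5]
grip_width: 22.1
```

Call:
{"name": "servo_tool", "arguments": {"angular": [[0, 0, 0], [0, 0, 0], [0, 0, 0], [0, 0, 0], [0, 0, 0]], "slide": [[3, -0.6, 0], [5.9, -1.2, 0], [8.8, -1.8, 0], [11.8, -2.4, 0], [11.8, -2.4, 0]], "grip": [-1, -1, -1, -1, -1]}}

```text
time: 17.1
tool_pos: [483.3, -152.1, 23.3]
tcp_rot: [-3.142, 0.001, 2.942]
contact_force: [0.5, -0.2, -1.3]
grip_width: 21.8
```

Call:
{"name": "servo_tool", "arguments": {"angular": [[0, 0, 0], [0, 0, 0], [0, 0, 0], [0, 0, 0]], "slide": [[1, -0.2, 0], [2, -0.4, 0], [3, -0.6, 0], [3, -0.6, 0]], "grip": [-1, -1, -1, -1]}}

```text
time: 17.43
tool_pos: [485.9, -152.6, 23.3]
tcp_rot: [3.142, 0.0, 2.942]
contact_force: [-0.6, 0.2, -0.9]
grip_width: 21.7
```

Call:
{"name": "servo_tool", "arguments": {"angular": [[0, 0, 0], [0, 0, 0], [0, 0, 0], [0, 0, 0]], "slide": [[1, -0.2, 0], [2, -0.4, 0], [3, -0.6, 0], [3, -0.6, 0]], "grip": [-1, -1, -1, -1]}}

```text
time: 17.77
tool_pos: [489.0, -153.2, 23.3]
tcp_rot: [3.142, 0.0, 2.942]
contact_force: [0.3, -0.1, -1.1]
grip_width: 22.1
```

Call:
{"name": "servo_tool", "arguments": {"angular": [[0, 0, 0], [0, 0, 0], [0, 0, 0], [0, 0, 0]], "slide": [[1, -0.2, 0], [2, -0.4, 0], [3, -0.6, 0], [3, -0.6, 0]], "grip": [-1, -1, -1, -1]}}

```text
time: 18.1
tool_pos: [492.0, -153.8, 23.3]
tcp_rot: [3.142, 0.0, 2.942]
contact_force: [-0.2, 0.1, -1.7]
grip_width: 21.7
```

Call:
{"name": "servo_tool", "arguments": {"angular": [[0, 0, 0], [0, 0, 0], [0, 0, 0], [0, 0, 0]], "slide": [[1, -0.2, 0], [2, -0.4, 0], [3, -0.6, 0], [3, -0.6, 0]], "grip": [-1, -1, -1, -1]}}

```text
time: 18.43
tool_pos: [495.0, -154.4, 23.3]
tcp_rot: [3.142, 0.0, 2.942]
contact_force: [-0.0, -0.0, -0.8]
grip_width: 21.5
```

Call:
{"name": "servo_tool", "arguments": {"angular": [[0, 0, 0], [0, 0, 0], [0, 0, 0], [0, 0, 0]], "slide": [[2, -0.4, 0], [4, -0.8, 0], [6, -1.2, 0], [6, -1.2, 0]], "grip": [-1, -1, -1, -1]}}

```text
time: 18.77
tool_pos: [501.2, -155.7, 23.3]
tcp_rot: [-3.142, 0.001, 2.942]
contact_force: [0.0, -0.2, -0.1]
grip_width: 22.1
```

Call:
{"name": "servo_tool", "arguments": {"angular": [[0, 0, 0], [0, 0, 0], [0, 0, 0], [0, 0, 0]], "slide": [[2, -0.4, 0], [4, -0.8, 0], [6, -1.2, 0], [6, -1.2, 0]], "grip": [-1, -1, -1, -1]}}

```text
time: 19.1
tool_pos: [507.2, -156.9, 23.3]
tcp_rot: [-3.142, 0.001, 2.942]
contact_force: [-0.4, 0.2, -0.1]
grip_width: 21.7
```

Call:
{"name": "servo_tool", "arguments": {"angular": [[0, 0, 0], [0, 0, 0], [0, 0, 0], [0, 0, 0], [0, 0, 0], [0, 0, 0], [0, 0, 0], [0, 0, 0], [0, 0, 0], [0, 0, 0]], "slide": [[-8, 1.6, 0], [-22, 4.5, 0], [-40, 8.1, 0], [-60, 12.2, 0.5], [-79, 16.1, 1], [-76, 32, 6], [-71, 57, 8], [-66, 82, 8], [-61.1, 104.2, 6], [-61.1, 104.2, 5]], "grip": [-1, -1, -1, -1, -1, -1, -1, -1, -1, -1]}}

```text
time: 19.93
tool_pos: [445.0, -49.6, 28.3]
tcp_rot: [3.141, -0.001, 2.944]
contact_force: [-1.3, -0.4, -1.4]
grip_width: 22.2
```

Call:
{"name": "servo_tool", "arguments": {"angular": [[0, 0, 0], [0, 0, 0], [0, 0, 0]], "slide": [[0, 0, 0], [0, 0, 0], [0, 0, 0]], "grip": [-1, -1, -1]}}

```text
time: 20.18
tool_pos: [445.3, -53.2, 28.3]
tcp_rot: [-3.142, -0.0, 2.941]
contact_force: [0.1, 0.1, -1.4]
grip_width: 22.0
```

```bash
python3 g.py 6; python3 m3.py 6 38
```

```text
20.2833 [445.45953903 -53.33161407  28.28090747] [3.14156328e+00 7.60090391e-05 2.94024153e+00] [-0.46598444  0.69242526 -0.87091124] 21.8509795991699
scene 144 axial max 574.6
470 20 lat 24.4 48.7 mid 36.5 mean 36.3 z 21.1
480 19 lat 25.2 48.9 mid 37.1 mean 38.2 z 20.9
490 17 lat 25.6 49.1 mid 37.4 mean 37.7 z 21.4
500 17 lat 25.2 48.9 mid 37.1 mean 38.7 z 21.6
510 22 lat 25.6 48.1 mid 36.9 mean 36.5 z 22.1
520 19 lat 24.5 48.4 mid 36.4 mean 35.9 z 21.9
530 19 lat 25.7 49.3 mid 37.5 mean 38.6 z 21.8
gate lat 10.000126025008344 65.9048623176091 37.95249417130872 ax 589.6879561936406 658.7735124754606
knob lat 38.730342138416255 ax 618.7770033984364
top 45 axial max 574.9
520 20 lat 27.8 50.5 mid 39.1 mean 38.4 z 22.1
530 12 lat 29.6 50.0 mid 39.8 mean 42.2 z 20.2
560 6 lat 14.2 62.7 mid 38.4 mean 32.2 z 26.3
570 6 lat 15.9 60.3 mid 38.1 mean 31.8 z 23.4
gate lat 11.95067361781459 64.24237431617365 38.09652396699412 ax 585.5472712313815 655.4492748594878
knob lat 38.25165068676157 ax 615.5309596516416
```

Call:
{"name": "servo_tool", "arguments": {"angular": [[0, 0, 0], [0, 0, 0], [0, 0, 0], [0, 0, 0], [0, 0, 0], [0, 0, 0], [0, 0, 0], [0, 0, 0], [0, 0, 0], [0, 0, 0]], "slide": [[0, 0.6, -2.5], [0, 0.6, -5], [3.9, -0.2, -5], [8.8, -1.2, -5], [14.7, -2.4, -5], [20.6, -3.6, -5], [26.5, -4.8, -5], [32.3, -6, -5], [38.2, -7.2, -5], [43.1, -8.2, -5]], "grip": [-1, -1, -1, -1, -1, -1, -1, -1, -1, -1]}}

```text
time: 21.12
tool_pos: [489.6, -60.9, 23.2]
tcp_rot: [3.142, 0.0, 2.942]
contact_force: [-0.2, 0.4, -1.6]
grip_width: 22.2
```

Call:
{"name": "servo_tool", "arguments": {"angular": [[0, 0, 0], [0, 0, 0], [0, 0, 0], [0, 0, 0], [0, 0, 0], [0, 0, 0], [0, 0, 0], [0, 0, 0]], "slide": [[3, -0.6, 0], [5.9, -1.2, 0], [8.8, -1.8, 0], [11.8, -2.4, 0], [13.7, -2.8, 0], [15.7, -3.2, 0], [17.7, -3.6, 0], [17.7, -3.6, 0]], "grip": [-1, -1, -1, -1, -1, -1, -1, -1]}}

```text
time: 21.78
tool_pos: [506.7, -64.4, 23.2]
tcp_rot: [3.141, 0.0, 2.942]
contact_force: [-0.5, -0.5, -1.0]
grip_width: 22.3
```

Call:
{"name": "servo_tool", "arguments": {"angular": [[0, 0, 0], [0, 0, 0], [0, 0, 0], [0, 0, 0], [0, 0, 0], [0, 0, 0]], "slide": [[1, -0.2, 0], [2, -0.4, 0], [3, -0.6, 0], [4, -0.8, 0], [5, -1, 0], [6, -1.2, 0]], "grip": [-1, -1, -1, -1, -1, -1]}}

```text
time: 22.28
tool_pos: [511.2, -65.2, 23.0]
tcp_rot: [3.141, -0.003, 2.942]
contact_force: [-6.5, 0.3, 2.6]
grip_width: 21.5
```

Call:
{"name": "servo_tool", "arguments": {"angular": [[0, 0, 0], [0, 0, 0], [0, 0, 0], [0, 0, 0], [0, 0, 0], [0, 0, 0]], "slide": [[1, -0.2, 0], [2, -0.4, 0], [3, -0.6, 0], [4, -0.8, 0], [5, -1, 0], [6, -1.2, 0]], "grip": [-1, -1, -1, -1, -1, -1]}}

```text
time: 22.78
tool_pos: [516.1, -66.1, 23.1]
tcp_rot: [3.141, -0.005, 2.942]
contact_force: [-10.3, 1.7, 5.7]
grip_width: 22.1
```

Call:
{"name": "servo_tool", "arguments": {"angular": [[0, 0, 0], [0, 0, 0], [0, 0, 0], [0, 0, 0], [0, 0, 0], [0, 0, 0]], "slide": [[1, -0.2, 0], [2, -0.4, 0], [3, -0.6, 0], [4, -0.8, 0], [5, -1, 0], [6, -1.2, 0]], "grip": [-1, -1, -1, -1, -1, -1]}}

```text
time: 23.28
tool_pos: [522.3, -67.3, 23.0]
tcp_rot: [3.141, -0.005, 2.942]
contact_force: [-10.2, 1.4, 4.9]
grip_width: 22.1
```

Call:
{"name": "servo_tool", "arguments": {"angular": [[0, 0, 0], [0, 0, 0], [0, 0, 0], [0, 0, 0], [0, 0, 0], [0, 0, 0]], "slide": [[1, -0.2, 0.5], [2, -0.4, 0.7], [3, -0.6, 0.7], [4, -0.8, 0.7], [5, -1, 0.7], [6, -1.2, 0.7]], "grip": [-1, -1, -1, -1, -1, -1]}}

```text
time: 23.78
tool_pos: [530.1, -69.0, 23.5]
tcp_rot: [3.141, -0.001, 2.942]
contact_force: [-2.1, 0.5, -6.8]
grip_width: 21.5
```

Call:
{"name": "servo_tool", "arguments": {"angular": [[0, 0, 0], [0, 0, 0], [0, 0, 0], [0, 0, 0], [0, 0, 0]], "slide": [[1, -0.2, 0], [2, -0.4, 0], [3, -0.6, 0], [4, -0.8, 0], [5, -1, 0]], "grip": [-1, -1, -1, -1, -1]}}

```text
time: 24.2
tool_pos: [535.4, -70.1, 23.9]
tcp_rot: [3.141, -0.0, 2.942]
contact_force: [-2.5, 0.6, -7.0]
grip_width: 21.7
```

Call:
{"name": "servo_tool", "arguments": {"angular": [[0, 0, 0], [0, 0, 0], [0, 0, 0]], "slide": [[1, -0.2, 0], [2, -0.4, 0], [3, -0.6, 0]], "grip": [-1, -1, -1]}}

```text
time: 24.45
tool_pos: [538.5, -70.8, 23.9]
tcp_rot: [3.141, -0.0, 2.942]
contact_force: [-3.1, 0.5, -7.2]
grip_width: 21.7
```

Call:
{"name": "servo_tool", "arguments": {"angular": [[0, 0, 0], [0, 0, 0], [0, 0, 0]], "slide": [[1, -0.2, 0], [1, -0.2, 0], [1, -0.2, 0]], "grip": [-1, -1, -1]}}

```text
time: 24.7
tool_pos: [539.7, -71.0, 24.0]
tcp_rot: [3.142, 0.001, 2.942]
contact_force: [-2.9, 1.2, -6.9]
grip_width: 21.8
```

Call:
{"name": "servo_tool", "arguments": {"angular": [[0, 0, 0], [0, 0, 0], [0, 0, 0]], "slide": [[1, -0.2, 0], [1, -0.2, 0], [1, -0.2, 0]], "grip": [-1, -1, -1]}}

```text
time: 24.95
tool_pos: [540.3, -71.1, 23.9]
tcp_rot: [3.142, -0.0, 2.942]
contact_force: [-3.8, 0.6, -7.1]
grip_width: 21.7
```

Call:
{"name": "servo_tool", "arguments": {"angular": [[0, 0, 0], [0, 0, 0], [0, 0, 0]], "slide": [[1, -0.2, 0], [1, -0.2, 0], [1, -0.2, 0]], "grip": [-1, -1, -1]}}

```text
time: 25.2
tool_pos: [540.4, -71.1, 23.8]
tcp_rot: [3.141, -0.002, 2.942]
contact_force: [-7.0, -0.2, -4.9]
grip_width: 21.9
```

Call:
{"name": "servo_tool", "arguments": {"angular": [[0, 0, 0], [0, 0, 0], [0, 0, 0]], "slide": [[1, -0.2, 0], [1, -0.2, 0], [1, -0.2, 0]], "grip": [-1, -1, -1]}}

```text
time: 25.45
tool_pos: [540.5, -71.1, 23.6]
tcp_rot: [3.141, -0.004, 2.942]
contact_force: [-9.9, 1.2, -3.8]
grip_width: 21.9
```

Call:
{"name": "servo_tool", "arguments": {"angular": [[0, 0, 0], [0, 0, 0], [0, 0, 0], [0, 0, 0]], "slide": [[0, 0, -0.3], [0, 0, -0.6], [0, 0, -0.9], [0, 0, -0.9]], "grip": [-1, -1, -1, -1]}}

```text
time: 25.78
tool_pos: [540.4, -71.1, 23.4]
tcp_rot: [3.141, -0.004, 2.942]
contact_force: [-12.2, 1.0, 1.9]
grip_width: 21.9
```

Call:
{"name": "servo_tool", "arguments": {"angular": [[0, 0, 0], [0, 0, 0], [0, 0, 0]], "slide": [[0, 0, -0.2], [0, 0, -0.4], [0, 0, -0.4]], "grip": [-1, -1, -1]}}

```text
time: 26.03
tool_pos: [540.4, -71.1, 23.3]
tcp_rot: [3.142, -0.004, 2.942]
contact_force: [-13.0, 1.9, 5.0]
grip_width: 22.1
```

Call:
{"name": "servo_tool", "arguments": {"angular": [[0, 0, 0], [0, 0, 0], [0, 0, 0]], "slide": [[-0.8, 0.2, 0.2], [-1.5, 0.3, 0.4], [-1.5, 0.3, 0.4]], "grip": [-1, -1, -1]}}

```text
time: 26.28
tool_pos: [540.4, -71.1, 23.2]
tcp_rot: [3.141, -0.001, 2.942]
contact_force: [-6.2, 1.1, -2.0]
grip_width: 21.8
```

Call:
{"name": "servo_tool", "arguments": {"angular": [[0, 0, 0], [0, 0, 0], [0, 0, 0], [0, 0, 0], [0, 0, 0], [0, 0, 0], [0, 0, 0], [0, 0, 0]], "slide": [[0, 0, 0], [0, 0, 0], [0, 0, 0], [0, 0, 0], [0, 0, 0], [0, 0, 0], [0, 0, 0], [0, 0, 0]], "grip": [-0.45, -0.4, -0.3, -0.1, 0, 0.1, 0.1, 0.1]}}

```text
time: 26.95
tool_pos: [541.0, -71.3, 23.1]
tcp_rot: [3.142, 0.0, 2.942]
contact_force: [-0.2, 0.1, 0.2]
grip_width: 50.3
```

Released; now lift straight up and look.

Call:
{"name": "servo_tool", "arguments": {"angular": [[0, 0, 0], [0, 0, 0], [0, 0, 0], [0, 0, 0], [0, 0, 0], [0, 0, 0], [0, 0, 0], [0, 0, 0], [0, 0, 0], [0, 0, 0]], "slide": [[0, 0, 10], [0, 0, 25], [0, 0, 45], [0, 0, 65], [0, 0, 90], [0, 0, 120], [-25, 0, 130], [-50, 20, 140], [-70, 50, 150], [-80, 80, 160]], "grip": [0.1, 0.1, 0.1, 0.1, 0.1, 0.1, 0.1, 0.1, 0.1, 0.1]}}

```text
time: 27.78
tool_pos: [458.5, 9.1, 184.1]
tcp_rot: [-3.142, -0.001, 2.939]
contact_force: [0.9, 0.1, 0.9]
grip_width: 50.5
```

Call:
{"name": "servo_tool", "arguments": {"angular": [[0, 0, 0], [0, 0, 0], [0, 0, 0], [0, 0, 0], [0, 0, 0], [0, 0, 0], [0, 0, 0], [0, 0, 0], [0, 0, 0], [0, 0, 0]], "slide": [[-5, 35, 0], [-10, 70, 0], [-15, 105, 0], [-20, 140, 0], [-25, 175, 0], [-30, 200, 0], [-30, 210, 0], [-30, 210, 0], [-30, 210, 0], [-30, 210, 0]], "grip": [0.1, 0.1, 0.1, 0.1, 0.1, 0.1, 0.1, 0.1, 0.1, 0.1]}}

```text
time: 28.62
tool_pos: [431.2, 217.6, 183.2]
tcp_rot: [-3.141, 0.0, 2.941]
contact_force: [-0.1, 0.1, 0.7]
grip_width: 50.3
```

```bash
python3 g.py 7; python3 - <<'E'
from h import *
xh=np.array([.9799,-.1994]); yh=np.array([.1994,.9799])
for n in('scene','top'):
    d=np.load(n+'7.npz'); img,X=d['img'],d['X']
    m=(cv2.inRange(cv2.cvtColor(img,cv2.COLOR_BGR2HSV),(45,90,40),(85,255,255))>0)&(X[...,2]>53)&(X[...,2]<70)&(abs(X[...,1]+70)<60)
    p=X[m]; a=p[:,:2]@xh; l=p[:,:2]@yh; print(n,m.sum(),'ax',a.min(),a.max(),'lat',l.min(),l.max(),'z',np.median(p[:,2]))
E
for l in 128 38 -52; do python3 m3.py 7 $l | grep -E 'gate|knob'; done
```

```text
28.7167 [431.2692501  217.44791759 183.12702646] [-3.14138219e+00  6.33780436e-05  2.93970296e+00] [ 0.86353567 -0.22707381 -0.10454574] 50.603894590238006
scene 56 ax 530.4177184110107 557.9699295553238 lat 30.025926017896435 49.52628221844783 z 61.11747813084162
top 56 ax 527.7138853056382 553.0370618454833 lat 30.599530786527218 50.41484567017172 z 60.62873820778208
gate lat 99.47614555336271 155.70971818302914 127.59293186819593 ax 588.4661688281977 658.6188151395039
knob lat 127.9732997224916 ax 618.4876799071263
gate lat 101.41218357138915 154.60231798217725 128.0072507767832 ax 585.6309254953576 656.9374650772418
knob lat 128.04376044861982 ax 615.9987399109984
gate lat 9.378050916460033 65.73714939331502 37.557600154887524 ax 588.6051884992467 658.7499957563319
knob lat 38.24517637370891 ax 618.208313062355
gate lat 11.768227736240368 64.24232378412995 38.00527576018516 ax 586.4286290004611 656.1416826118531
knob lat 38.40915467720644 ax 615.5987479400965
gate lat -78.1896282162359 -23.09308996761711 -50.6413590919265 ax 587.2393374664855 656.1274358581295
knob lat -51.05497098698382 ax 615.997107776832
```

View pics/f7_scene.png

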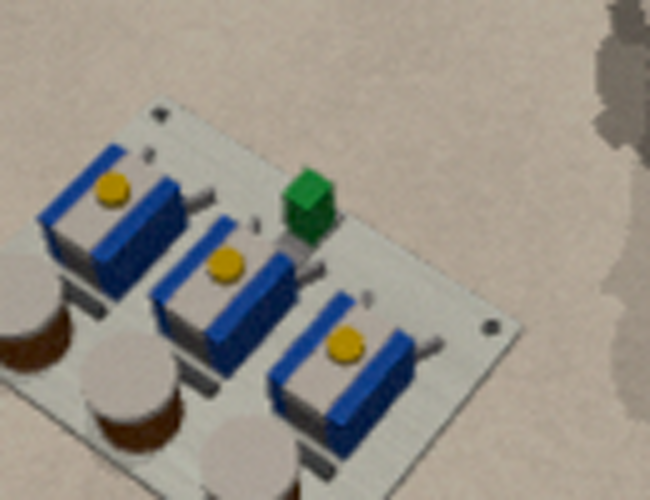

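View pics/top7.png

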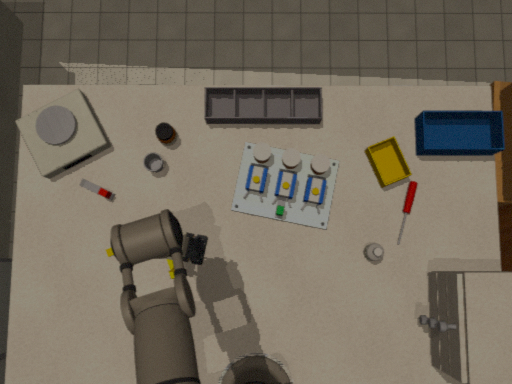

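```bash
python3 -c "
from plant import bot
print(bot.close_job())"
```

```text
the job is handed in; nothing more can be done
None
```

The green-handled blade is lying pushed fully home in the middle gate, the one that drags. I have let go of it, and the arm is raised well clear. The job took about 29 s of the 72 s allowed.

| Gate | What happened | Verdict |
|---|---|---|
| Left | The tip stopped dead at the leaf, and the push rose to about 13 N without the blade moving. | Blocked |
| Middle | The blade moved with a steady drag of about 7–10 N, or about 3 N when I carried it clear of the plate. It met the end stop 36 mm past the leaf edge. | Snug |
| Right | I read no drag for about 20 mm past the leaf edge. I did not go on to the end stop. | Slack |

**Final position:** handle-to-gate distances put the tip 50.5 mm (scene camera) and 49.4 mm (top camera) behind the gate's front face. The end stop is at 50 mm. The handle top measures about 61 mm above the bench, as expected for a blade lying flat on the plate.

**Force and gates:** the highest push I read was about 13 N, below the 18 N at which a gate starts to give. Within about 2 mm, the cameras showed no gate displaced before or after.

**Disagreements and limits:**
- The two cameras differ by 2–3 mm in absolute position and up to about 3 mm sideways on the blade. I therefore relied on distances within one camera's view and on contact forces.
- After release the handle sat about 2 mm left of the lane's centre line.
- I checked that the other bench objects were in place only by eye in the final top picture. The arm hid part of the yellow look-alikes.

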